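# Wind the screw lift level with the shelf

### The arm

A 6-joint arm with a two-finger parallel gripper is mounted at the origin on the work surface. World frame = base frame: x ahead of the robot, y to its left, z up, the work surface at z = 0. Lengths are in m, angles in degrees, forces in N, time in s.
With the tool pointing down it reaches from about 0.25 to 0.85 m from the base axis. Payload 12.5 kg.
Tool frame: the origin (TCP) lies midway between the tips of the shut fingers; the grasp point (between the pads) lies 19 mm behind it; z points along the fingers, y is the line along which they close (so a half turn about z gives the same grasp; the last joint's range is limited). The gripper opens to 93 mm and grips with 3 to 60 N. Pads are 15 mm wide; open, the fingers measure 128 mm over their backs; the gripper's body (75 mm by 188 mm) begins 65 mm behind the grasp point.
Start: joints at [63.392, 20.094, 94.641, -0, 65.266, -4.847], TCP at [0.204, 0.511, 0.194] pointing down, gripper open.
Joint ranges: [-157.81, 157.81], [-45, 120.19], [0.68, 151.7], [-89.99, 269.99], [4.06, 180], [-164.3, 164.3]. Speed limits (degrees/s): [127.2, 127.2, 159.86, 180, 180, 180].

### API

Orientations are given as [roll, pitch, yaw] about the fixed x, y, z axes, in that order (R = Rz(yaw) Ry(pitch) Rx(roll)).
In Python, from cell import move_pose, move_straight, set_joints, gripper_to, wait, inverse_kinematics, get_state, grab_frame, IKError, hand_in, find_in gives the robot as it stands. The module is installed in compiled form; this text tells all that it offers. Calls block until the motion is done:
- move_pose(position, orientation): joint-space move of the TCP to a pose.
- move_straight(position, frame=None, velocity=0.15, f_stop=None): straight line of the TCP; frame=None keeps the orientation; velocity is the mean speed in m/s. With f_stop (N) it stops when the force on the tool has changed by that much, and returns True; else False.
- set_joints(angles): joint-space move.
- gripper_to(opening, squeeze=None): finger opening in m; squeeze is the grip in N (None keeps the last); returns when the fingers have stopped.
- wait(seconds).
- inverse_kinematics(position, orientation): joint angles nearest the present ones, or None.
- get_state(): the state.
- grab_frame(name): name is "side" or "top"; returns a dict with "color" (400x640x3 uint8, red, green, blue), "fovy" (degrees; the focal length in pixels is half the picture's height over the tangent of half this angle, whatever the lens; pixels are square), "cx", "cy" (the principal point, pixels), "R" (3x3) and "t" (3): a world point X has camera coordinates R X + t. Camera axes: x right, y down, z forward; pixel columns grow to the right and rows downward; lengths in m; the calibration is good to about 2 mm. A picture is of the moment at which its call begins. There is no depth.
A pose or a line that the arm cannot do raises IKError and nothing moves.
- hand_in(): hands the job in; it is judged then, once.
Trained networks look in a picture, given as the dict that the camera call returned (one of the last four; its "shot" number tells which), for a name from the list of things; names that differ only in an ending like _2 or _b are one class to them, and where a whole thing is asked for, a point or a joint stands for the part that bears it (a point fixed in the world has none). Each returns a list of dicts, best first, with "confidence" (0 to 1); they miss things now and then, are a little off and sometimes report something else, mostly with a low value. They report only what shows in the picture. A call takes as long as a camera call. They do not tell look-alikes from the thing itself.
- find_in(picture, name): "extent" ([left, top, width, height] in pixels, round what is visible of it).
The state is a dict: "t": time; "q": joint angles; "qd": joint speeds; "tau": joint torques, N m; "tool_pos": TCP position; "tool_rot": TCP orientation; "force": force on the tool from outside, world axes, zero at the start; "torque": the same for the moment, N m; "width": finger opening in m; "grasp_force": force on a finger pad.
Only numpy, scipy, OpenCV 4.12 (cv2) and the standard library are available. Lean on these libraries where they do the work, as an engineer would, in place of code of your own. Each camera call takes 0.05 s, during which the arm holds its last target. There are 200 camera calls.

### The job

Take the crank off its parking stub in the white tray, fit it fully down on the drive shaft of the blue screw lift and wind it until the lift's white platform is level with the neighbouring rack shelf. Leave the crank on the shaft, keep the jar and the sponge standing as they are on the platform, and do not knock over or shove the two bottles.

Things in the scene. Friction and masses are not known exactly. Their poses are not given: they have to be found in the camera images.
- crank_boss (a point): Centre of the crank's yellow boss: square, 24 x 24 x 40 mm tall, on top of the hub on the socket axis, flats facing x and y. z up, x along the arm to the red grip. Crank about 0.22 kg, centre of mass 15 mm along x. The steel hub (43 mm diameter) reaches from 20 to 64 mm below here; the arm (14 mm wide, top 22 mm below here) runs along x.
- crank_knob (a point): Centre of the crank's red grip: upright sleeve, 23 mm diameter, 48 mm tall, spinning freely on its pin at the arm's end, 70 mm from the socket axis, so it can be held while carried round in a circle. Its foot is 2 mm above the arm. This point is 82 mm above the underside of the lugs. Axes as the boss.
- crank_socket (a point): On the socket axis at the underside of the crank's 2 drive lugs, its lowest point, 78 mm below the boss centre. Seated: coincides with the collar top. The bore (17 mm diameter, open below) has its mouth 14 mm and its ceiling 48 mm above here. Lugs, 16 mm wide, hang 13 to 22 mm from the axis at +x and -x. Axes as the boss.
- stub_collar (a point): Centre of the collar top (48 mm diameter, 24 mm above the work surface) of the fixed parking stub in the white crank tray (240 x 140 mm, walls 30 mm high). The crank starts standing here on its lugs. A 14 mm spigot rises 40 mm from it into the socket: lift straight up 45 mm to clear. x: along the tray, to the yellow bottle about 105 mm away.
- shaft_collar (a point): Centre of the collar top (48 mm diameter, 120 mm up) of the vertical drive shaft on the blue 62 mm column. Its 14 mm spigot, cone-tipped, rises 40 mm. An 8 mm cross pin, 42 mm long, axis 7 mm above here, lies along y. Lower the crank with its arm along +x or -x (within 40 deg) so the lugs miss the pin; they turn about 50 deg before pushing it. Axes turn with the shaft.
- shaft (a joint): Drive shaft angle in rad, 0 at the start (lower stop), growing clockwise seen from above. Clockwise raises the platform, 20 mm per full turn (2 pi). Needs about 0.2 N m (3 N at the grip). The screw holds its height when let go.
- platform_edge (a point): Middle of the upper edge of the lift's white platform, orange side next to the rack, 220 mm from the shaft axis. The platform (125 mm outwards, starting 95 mm from the shaft axis, 200 mm wide, 6 mm thick) only rises and sinks; top 85 mm above the work surface at the start, travel 62 mm. Jar and sponge on it stay 140 mm or more from the shaft axis.
- shelf_edge (a point): Middle of the upper edge of the fixed white rack shelf, orange side, 4 mm beyond the platform's edge. Its height, 107 to 137 mm above the work surface, is the height to wind the platform to.
- cleaner_mid (a point): Half-way up the loose yellow cleaner bottle in the crank tray: 56 mm diameter, 200 mm tall. Leave it alone.
- detergent_mid (a point): Half-way up the loose green detergent bottle between the robot and the lift: 64 mm diameter, 190 mm tall, its centre at least 170 mm from the shaft axis. Leave it alone.
- jar_mid (a point): Half-way up the loose blue jar standing on the platform: 60 mm diameter, 100 mm tall. It rides up with the platform.
- sponge_mid (a point): Centre of the loose orange sponge block on the platform: 60 x 80 x 30 mm. It rides up with the platform.
There are look-alikes about, which are no part of the job. There is more than one size of the part that bears sponge_mid; the job needs the smallest. Leave any brown look-alike of the part that bears crank_boss alone.

How it is judged:
By the outcome, as a careful person would: the job done as asked, in the order asked, and still so for the second after the job is handed in, with the robot touching nothing.
It also fails if it takes over 67 s, if anything falls off the work surface, if the arm or the gripper's body presses on something with over 40 N, if the wrist force passes 120 N, or if a joint passes its speed limit or range.

## Working session

There is one attempt and no reset: what is moved stays moved. The work goes in short steps, each a Python script; the robot and the scene stay as the last script left them, time stands still between calls to the robot, and variables do not carry over. Pictures are saved under pics/ and viewed, at most 10 in all, crops included, and the job is handed in when it is done.

```bash
mkdir -p pics; cat > h.py <<'E'
import numpy as np, cv2
from cell import *
def ray(p,u,v):
    f=200/np.tan(np.radians(p["fovy"])/2); R=np.array(p["R"]);t=np.array(p["t"])
    d=R.T@np.array([(u-p["cx"])/f,(v-p["cy"])/f,1]); return -R.T@t,d
def at_z(p,u,v,z):
    c,d=ray(p,u,v); return c+d*(z-c[2])/d[2]
def proj(p,X):
    f=200/np.tan(np.radians(p["fovy"])/2); c=np.array(p["R"])@np.array(X)+np.array(p["t"])
    return np.array([p["cx"]+f*c[0]/c[2],p["cy"]+f*c[1]/c[2]])
def tri(a,ua,b,ub):
    A=np.zeros((3,3));B=np.zeros(3)
    for p,u in((a,ua),(b,ub)):
        c,d=ray(p,*u);d=d/np.linalg.norm(d);M=np.eye(3)-np.outer(d,d);A+=M;B+=M@c
    return np.linalg.solve(A,B)
def save(p,n,crop=None,s=1):
    im=p["color"][:,:,::-1]
    if crop: l,t,w,h=crop; im=im[t:t+h,l:l+w]
    cv2.imwrite("pics/"+n,cv2.resize(im,None,fx=s,fy=s,interpolation=cv2.INTER_CUBIC))
E
python3 - <<'E'
from h import *
import pickle
P={}
for n in("side","top"):
    p=grab_frame(n);P[n]=p
    save(p,n+"0.png",s=1.25)
    print(n,p["fovy"],p["cx"],p["cy"],"cam",(-np.array(p["R"]).T@np.array(p["t"])).round(3))
    for k in["crank_boss","crank_knob","crank_socket","stub_collar","shaft_collar","platform_edge","shelf_edge","cleaner_mid","detergent_mid","jar_mid","sponge_mid"]:
        try: print(k,[(np.round(d["extent"]).astype(int).tolist(),round(d["confidence"],2)) for d in find_in(p,k)])
        except Exception as e: print(k,e)
pickle.dump(P,open("P0.pkl","wb"))
print(get_state())
E
```

```text
side 45.80795951340392 319.6644044685042 196.38509367216028 cam [ 0.542 -0.881  1.026]
crank_boss [([227, 358, 45, 42], 0.91), ([251, 293, 43, 31], 0.6)]
crank_knob [([231, 361, 41, 38], 0.75), ([291, 269, 28, 65], 0.75), ([248, 295, 45, 30], 0.69)]
crank_socket [([230, 362, 43, 38], 0.89), ([248, 295, 45, 32], 0.71)]
stub_collar [([230, 287, 105, 63], 0.74)]
shaft_collar [([300, 170, 20, 24], 0.7)]
platform_edge [([330, 158, 68, 53], 0.71)]
shelf_edge [([367, 121, 86, 103], 0.58)]
cleaner_mid [([291, 267, 30, 65], 0.7)]
detergent_mid [([237, 194, 29, 59], 0.57)]
jar_mid [([365, 153, 24, 38], 0.6)]
sponge_mid [([345, 119, 35, 31], 0.95), ([347, 147, 27, 30], 0.92), ([225, 180, 43, 30], 0.75)]
top 43.973357374653006 331.46772675935375 194.87553808608516 cam [ 0.273 -0.037  1.651]
crank_boss [([416, 220, 24, 35], 0.62), ([462, 240, 31, 28], 0.54)]
crank_knob [([462, 238, 27, 34], 0.79), ([414, 219, 25, 37], 0.62)]
crank_socket [([417, 223, 19, 35], 0.85), ([461, 240, 26, 33], 0.69)]
stub_collar [([401, 198, 46, 77], 0.84)]
shaft_collar [([316, 193, 13, 14], 0.6), ([418, 223, 18, 32], 0
[... 340 characters left out ...]
40, 29, 36], 0.78), ([219, 132, 36, 32], 0.58)]
{'t': 1.2, 'q': array([ 6.33920155e+01,  2.00923460e+01,  9.46416034e+01, -7.41217297e-04,
        6.52662109e+01, -4.84765946e+00]), 'qd': array([-0.06241313, -0.00588276, -0.0659419 , -0.08796816, -0.02577092,
       -0.04307824]), 'tau': array([-3.19879902e-03, -4.97240818e+01, -2.85488409e+01,  6.98599638e-02,
        2.20595993e-02, -5.95951201e-05]), 'tool_pos': array([0.20387296, 0.5107969 , 0.19414195]), 'tool_rot': array([-1.79999783e+02,  6.57262692e-04,  1.58239985e+02]), 'force': array([ 0.18239397, -0.45810755, -0.8653897 ]), 'torque': array([ 0.01044847,  0.00234954, -0.05903853]), 'grasp_force': 0.0, 'width': 0.09332291977972104}
```

View pics/side0.png

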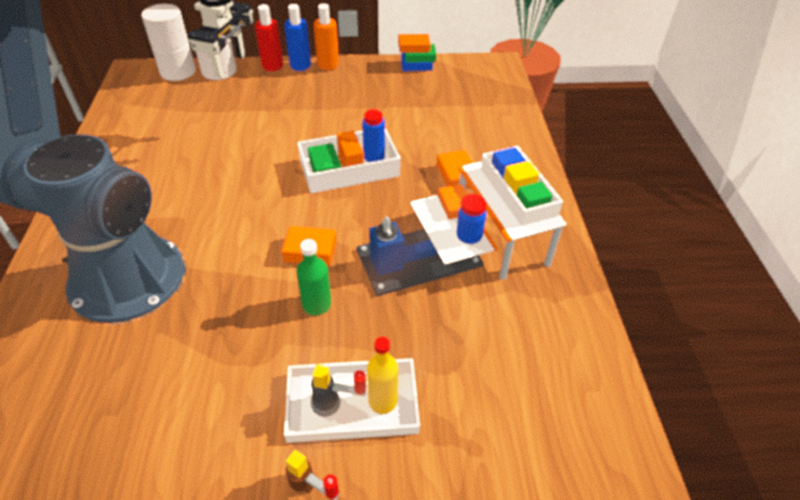

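View pics/top0.png

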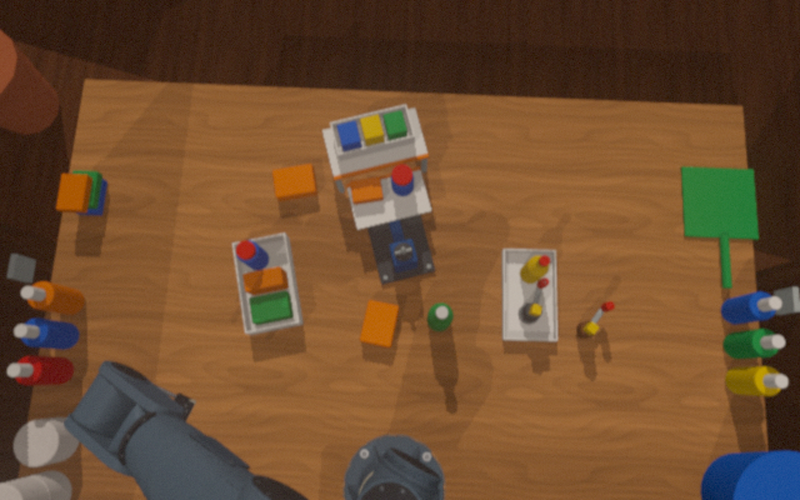

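Side view (1.25x scale): the crank in the tray has its yellow boss at (321,377), red grip at (360,382) and yellow bottle at (383,380). A look-alike crank with a brown hub lies outside the tray at (297,463). The lift shaft is at (387,228), the platform at (455,225) and the shelf at (515,190). Boss candidates in the top view are the tray crank at (535,310) and the brown one at (592,328). I choose the one in the tray, because it stands on the stub next to the yellow bottle. One close crop to check.

```bash
python3 - <<'E'
from h import *
import pickle
P=pickle.load(open("P0.pkl","rb"))
def c(n,l,t,w,h,s): return cv2.resize(P[n]["color"][t:t+h,l:l+w,::-1],(w*s,h*s),interpolation=cv2.INTER_CUBIC)
a=c("side",228,285,100,75,4);b=c("side",290,120,160,120,5)[:300*2,:800]
d=c("top",398,195,100,75,4); e=c("top",270,110,80,120,5)
# mosaic 800x600
M=np.zeros((600,800,3),np.uint8)
M[:300,:400]=a; M[300:,:400]=c("side",290,145,100,75,4)
M[:300,400:]=d; M[300:,400:]=c("top",270,125,100,75,4)
cv2.imwrite("pics/mos.png",M)
def blob(n,win,col):
    l,t,w,h=win; im=P[n]["color"][t:t+h,l:l+w]; H=cv2.cvtColor(im,cv2.COLOR_RGB2HSV).astype(int)
    if col=="y": m=(abs(H[...,0]-26)<6)&(H[...,1]>170)&(H[...,2]>120)
    else: m=((H[...,0]<5)|(H[...,0]>174))&(H[...,1]>170)&(H[...,2]>90)
    k,_,st,ce=cv2.connectedComponentsWithStats(m.astype(np.uint8))
    for i in range(1,k):
        if st[i,4]>8: print(n,col,st[i].tolist(),(ce[i]+[l,t]).round(1))
blob("side",(235,285,70,45),"y");blob("side",(235,285,70,45),"r")
blob("top",(405,215,45,45),"y");blob("top",(405,200,45,55),"r")
E
```

```text
side y [59, 0, 11, 22, 193] [299.5 294.8]
side y [16, 6, 13, 20, 195] [256.8 301.1]
side y [67, 39, 3, 6, 10] [303.4 326.7]
side r [49, 12, 8, 18, 116] [287.3 304.5]
top y [12, 0, 21, 11, 165] [425.7 219. ]
top y [19, 28, 9, 10, 67] [428.1 247.5]
top r [27, 5, 7, 7, 37] [435.3 208. ]
top r [26, 24, 5, 5, 20] [433.  226.3]
```

View pics/mos.png

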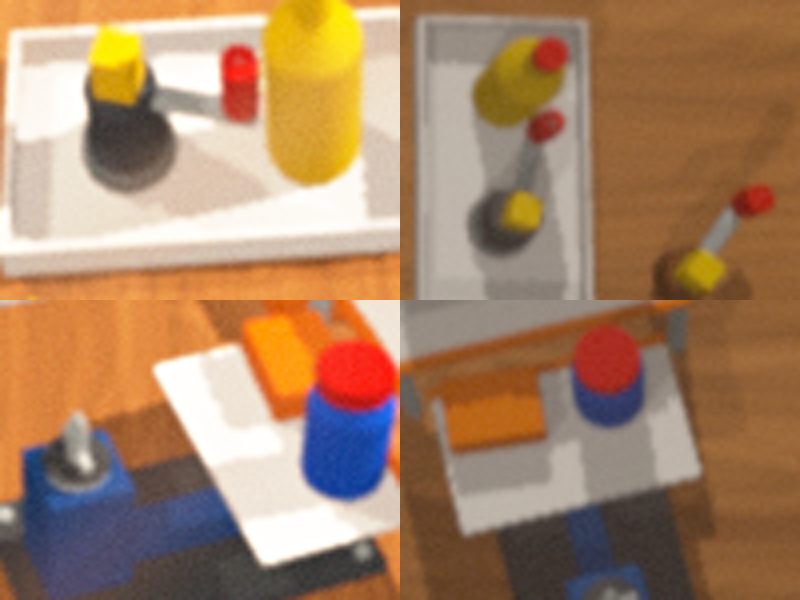

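The mosaic confirms it: the tray crank has the dark steel hub, with the boss at side (256.8,301.1), and the other crank has a brown hub. The lift's spigot tip is near side (309.5,174), and the platform's near-edge corners are at side (328,162) and (355,211). Next I compute positions and take a close-up of the shaft.

```bash
python3 - <<'E'
from h import *
import pickle
P=pickle.load(open("P0.pkl","rb")); s,t=P["side"],P["top"]
print("boss",tri(s,(256.8,301.1),t,(428.1,247.5)), at_z(s,256.8,301.1,.102),at_z(t,428.1,247.5,.118))
print("knob",tri(s,(287.3,304.5),t,(433,226.3)), at_z(s,287.3,304.5,.106),at_z(t,433,226.3,.126))
print("tip",at_z(s,309.5,174,.16),at_z(s,309,186.2,.12),at_z(t,322.3,199,.155))
for q in[(328,161.75),(355.5,211.25)]: print("plat side",at_z(s,*q,.085))
for q in[(285.5,183.75),(345,167.5)]: print("plat top",at_z(t,*q,.085))
def c(n,l,t,w,h,s): return cv2.resize(P[n]["color"][t:t+h,l:l+w,::-1],(w*s,h*s),interpolation=cv2.INTER_CUBIC)
M=np.zeros((600,800,3),np.uint8)
M[:,:400]=c("side",290,165,40,60,10); M[:,400:]=c("top",302,180,40,60,10)
cv2.imwrite("pics/sh.png",M)
save(s,"shelf.png",(320,110,140,105),5)
E
```

```text
boss [ 0.45028155 -0.33617147  0.10140348] [ 0.44956183 -0.33676672  0.102     ] [ 0.44916873 -0.33276095  0.118     ]
knob [ 0.51729448 -0.35064371  0.10575963] [ 0.51656983 -0.3510039   0.106     ] [ 0.51483647 -0.34637571  0.126     ]
tip [ 0.58114983 -0.00304463  0.16      ] [ 0.57950165 -0.00853     0.12      ] [5.80802180e-01 5.72709535e-04 1.55000000e-01]
plat side [0.64048641 0.12103363 0.085     ]
plat side [ 0.69911724 -0.07208415  0.085     ]
plat top [0.64063226 0.12405833 0.085     ]
plat top [ 0.70347674 -0.06706278  0.085     ]
```

View pics/sh.png

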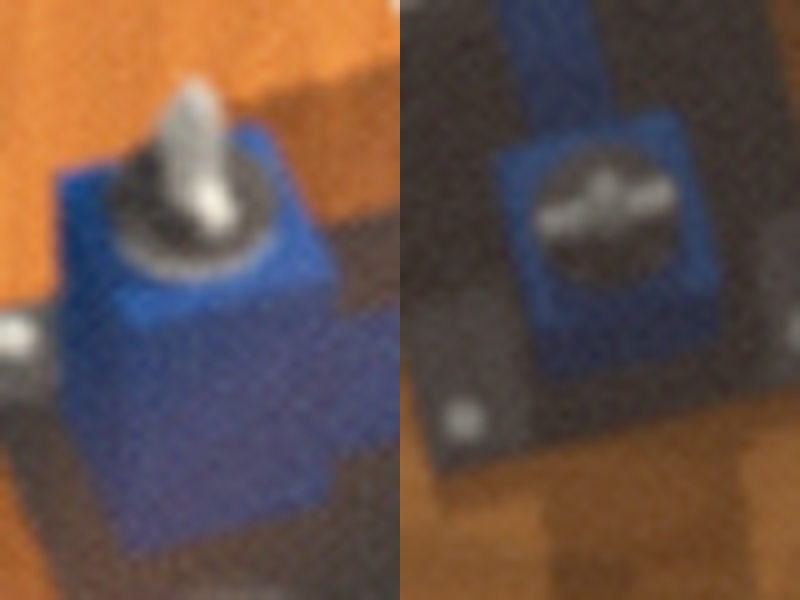

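View pics/shelf.png

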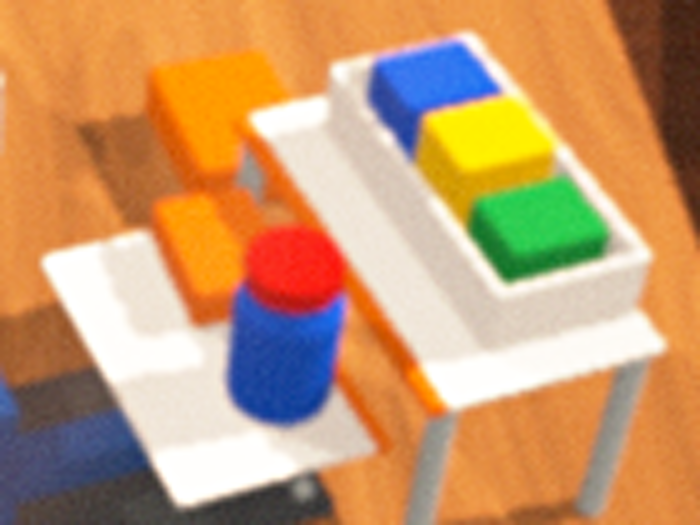

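Shaft close-up: the collar centre is at side (309.5,185.5) and top (322.8,201.5), and the pin lies along the platform's near edge. The lift x direction is about 17°. The crank arm points at about -12° with its boss at (0.4495,-0.333), and all heights and lengths check out. Going for the grasp.

```bash
python3 - <<'E'
from h import *
import pickle
P=pickle.load(open("P0.pkl","rb")); s,t=P["side"],P["top"]
print("collar",tri(s,(309.5,185.5),t,(322.8,201.5)),at_z(s,309.5,185.5,.12),at_z(t,322.8,201.5,.12),"pinmid",at_z(t,322.6,200.5,.127))
a,b=at_z(t,316,202,.127),at_z(t,329.2,199,.127); d=b-a; print("pin x-dir",np.degrees(np.arctan2(d[1],d[0]))+90,np.linalg.norm(d))
print("bottles",at_z(t,352,252,.19),at_z(t,435.3,208,.2))
yaw=-11.8; B=np.array([.4495,-.333])
p0=get_state()["tool_pos"]
move_straight([p0[0],p0[1],.36],velocity=.3)
move_pose([*B,.30],[180,0,yaw]); gripper_to(.065,20)
print(move_straight([*B,.087],velocity=.12,f_stop=15))
print(get_state()["tool_pos"],get_state()["force"])
gripper_to(.015,25)
st=get_state();print(st["t"],st["width"],st["grasp_force"],st["force"],st["torque"],st["tool_pos"])
save(grab_frame("side"),"grasp.png",(200,230,160,120),5)
E
```

```text
collar [ 5.81197366e-01 -3.55916200e-04  1.14144361e-01] [ 0.58094733 -0.00600875  0.12      ] [ 5.80024618e-01 -4.94948242e-04  1.20000000e-01] pinmid [5.81793870e-01 1.12039561e-04 1.27000000e-01]
pin x-dir 15.500079694084974 0.04249731297953739
bottles [ 0.41819366 -0.0949488   0.19      ] [ 0.55849968 -0.33826748  0.2       ]
False
[ 0.44973349 -0.33320686  0.08750848] [-0.52288235  0.37137668  0.00224941]
8.3 0.023393791392350705 24.672110080718994 [0.15154955 0.47468629 0.42718953] [-0.01116124  0.15774761 -0.04093427] [ 0.44951053 -0.33301059  0.08702173]
```

View pics/grasp.png

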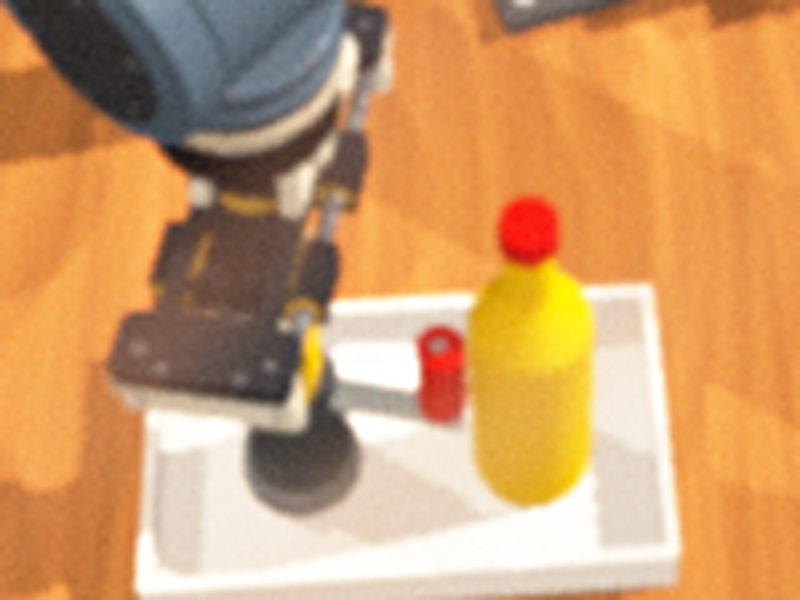

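Width is 23.4 mm, so the boss is held between the pads with the arm and grip clear of the bottle (cap at (528,230), grip at (440,370) in the crop). Next: lift it and carry it to a hover over the shaft.

```bash
python3 - <<'E'
from h import *
import pickle
gripper_to(.015,40)
p=get_state()["tool_pos"]
move_straight([p[0],p[1],.31],velocity=.15)
st=get_state();print(st["width"],st["force"],st["torque"])
move_pose([.581,-.0005,.31],[180,0,16.5])
move_straight([.581,-.0005,.238],velocity=.15)
st=get_state();print(st["t"],st["tool_pos"],st["tool_rot"])
a,b=grab_frame("side"),grab_frame("top"); pickle.dump((a,b),open("P1.pkl","wb"))
def c(p,l,t,w,h,s): return cv2.resize(p["color"][t:t+h,l:l+w,::-1],(w*s,h*s),interpolation=cv2.INTER_CUBIC)
M=np.zeros((600,800,3),np.uint8)
M[:,:480]=c(a,270,120,80,100,6);M[:480,480:]=c(b,290,150,40,60,8)
cv2.imwrite("pics/hover.png",M)
y=np.radians(16.5);u=np.array([np.cos(y),np.sin(y),0])
T=st["tool_pos"]
for n,X in [("tip",[.581,-.0005,.16]),("collar",[.581,-.0005,.12]),("knobtop",T+.07*u+[0,0,.019+.024]),("knob",T+.07*u+[0,0,.019]),("hubbot",T-[0,0,.049])]:
    print(n,proj(a,X).round(1),proj(b,X).round(1))
E
```

```text
0.023743368043644734 [-1.35093048  0.02924144 -2.01542335] [0.01531256 0.145878   0.00752463]
12.175 [ 0.58141228 -0.00096712  0.23888176] [ 1.79977692e+02 -5.77611109e-02  1.64579019e+01]
tip [309.4 173.3] [322.6 198.6]
collar [309.4 184. ] [322.8 201.2]
knobtop [336.5 131.4] [316.3 166.6]
knob [336.1 138.9] [316.5 168.8]
hubbot [309.5 165.1] [322.6 196.5]
```

View pics/hover.png

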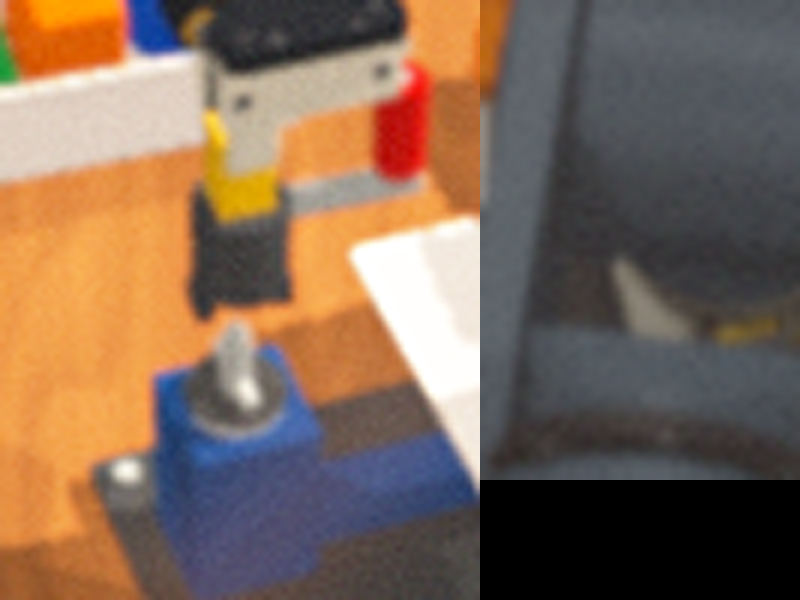

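The side crop shows hub edges at about 195–290 px (centre ~310.3 full-frame) against the spigot at ~309.3, roughly 1 px (2–3 mm) off along the arm. I'll measure this precisely.

```bash
python3 - <<'E'
from h import *
import pickle
a,b=pickle.load(open("P1.pkl","rb"))
g=cv2.cvtColor(a["color"],cv2.COLOR_RGB2HSV).astype(float)
def edges(row,l,r,ch,thr,below):
    x=g[row,l:r,ch]; m=(x<thr) if below else (x>thr)
    i=np.where(m)[0]
    # subpixel crossings
    def cr(i0,i1): return l+i0+(x[i0]-thr)/(x[i0]-x[i1])
    return cr(i[0]-1,i[0]) ,cr(i[-1],i[-1]+1)
for r in range(154,168): 
    try: e=edges(r,298,322,2,130,True); print("hub",r,np.round(e,2),round(np.mean(e),2))
    except Exception as x: print(r,x)
for r in range(172,184): 
    # spigot: low saturation, bright
    x=g[r,303:317]; print(r,x[:,1].astype(int).tolist(),x[:,2].astype(int).tolist())
# red knob
H=g; m=((H[...,0]<5)|(H[...,0]>174))&(H[...,1]>170)&(H[...,2]>90); ys,xs=np.where(m[125:155,325:350]); print("knob",xs.mean()+325,ys.mean()+125,xs.min()+325,xs.max()+325)
dx=proj(a,[.582,-.0005,.16])-proj(a,[.581,-.0005,.16]);dy=proj(a,[.581,.0005,.16])-proj(a,[.581,-.0005,.16]);print(dx,dy)
E
```

```text
hub 154 [301.6  317.91] 309.76
hub 155 [301.57 317.93] 309.75
hub 156 [301.62 317.41] 309.51
hub 157 [301.6  317.26] 309.43
hub 158 [301.63 317.21] 309.42
hub 159 [301.75 317.12] 309.43
hub 160 [301.93 317.  ] 309.47
hub 161 [301.83 317.06] 309.45
hub 162 [301.86 317.  ] 309.43
hub 163 [301.83 316.98] 309.41
hub 164 [301.82 317.04] 309.43
hub 165 [301.66 317.23] 309.45
hub 166 [301.37 317.54] 309.45
hub 167 [301.19 317.71] 309.45
172 [118, 95, 152, 173, 169, 161, 145, 160, 175, 181, 175, 176, 172, 177] [95, 94, 158, 225, 242, 234, 232, 231, 235, 235, 240, 245, 247, 245]
173 [160, 163, 167, 173, 146, 122, 105, 119, 143, 174, 179, 176, 178, 177] [166, 163, 205, 237, 242, 232, 225, 235, 240, 239, 243, 245, 245, 241]
174 [172, 177, 175, 158, 119, 68, 51, 73, 111, 158, 180, 177, 176, 181] [227, 229, 235, 238, 232, 203, 207, 225, 235, 234, 235, 239, 237, 228]
175 [178, 179, 161, 127, 80, 36, 26, 40, 84, 135, 179, 185, 182, 182] [239, 238, 237, 233, 207, 183, 183, 208, 224, 221, 212, 216, 212, 200]
176 [182, 162, 131, 92, 47, 22, 25, 34, 66, 116, 153, 142, 159, 166] [236, 239, 234, 217, 188
[... 366 characters left out ...]
 51, 113, 141, 103] [197, 161, 138, 144, 160, 159, 168, 178, 174, 142, 136, 154, 174, 169]
180 [117, 63, 26, 27, 26, 26, 23, 21, 30, 27, 16, 25, 92, 106] [139, 102, 99, 130, 160, 156, 169, 183, 177, 142, 112, 122, 142, 164]
181 [46, 31, 18, 33, 25, 29, 23, 28, 28, 34, 28, 16, 17, 70] [94, 73, 84, 123, 152, 161, 169, 184, 180, 148, 120, 109, 117, 138]
182 [6, 19, 27, 24, 25, 28, 27, 20, 23, 29, 31, 36, 20, 16] [79, 80, 84, 118, 150, 164, 180, 195, 189, 152, 123, 112, 116, 113]
183 [28, 23, 30, 29, 28, 23, 24, 21, 23, 25, 32, 35, 34, 11] [83, 77, 86, 115, 147, 163, 190, 222, 221, 171, 120, 110, 113, 117]
knob 336.8392857142857 141.375 333 341
[ 0.38324747 -0.01240734] [-0.01754261 -0.26878222]
```

The hub and spigot line up to within 0.3 px (under 1 mm). Lowering with a force stop.

```bash
python3 - <<'E'
from h import *
r=move_straight([.5808,-.0005,.1815],velocity=.05,f_stop=12)
st=get_state();print(r,st["t"],st["tool_pos"],st["force"],st["torque"],st["width"])
E
```

```text
True 13.3167 [0.5804588  0.00059348 0.1827176 ] [-0.88670351  0.32096641  5.04626019] [ 0.18891065  0.21443514 -0.03343414] 0.02344964073760805
```

Seated: TCP z is 0.1827 (expected 0.183) with little side force. Now regrip at the knob and start winding, after estimating the shelf height from the first picture.

```bash
cat >> h.py <<'E'
S=np.array([.5805,.0003]);
def knob_at(a,z=.183,r=.07): a=np.radians(a); return [S[0]+r*np.cos(a),S[1]+r*np.sin(a),z]
def wind(a0,a1,step=15,v=.2):
    n=max(1,int(np.ceil(abs(a1-a0)/step))); fm=0
    for a in np.linspace(a0,a1,n+1)[1:]:
        move_straight(knob_at(a),velocity=v); f=get_state()["force"]; fm=max(fm,np.linalg.norm(f))
        if fm>40: print("force!",a,f); return a
    st=get_state(); p=st["tool_pos"]; print("wound",a1,"meas",np.degrees(np.arctan2(p[1]-S[1],p[0]-S[0])),"t",st["t"],"fmax",fm,st["force"],st["width"]); return a1
def plane_z(p,u,v,dist,yaw=17):
    n=np.array([np.cos(np.radians(yaw)),np.sin(np.radians(yaw)),0]); c,d=ray(p,u,v)
    X=c+d*((n@np.array([*S,0])+dist-n@c)/(n@d)); return X
E
python3 - <<'E'
from h import *
import pickle
s=pickle.load(open("P0.pkl","rb"))["side"]
for q in[(370.4,133.6),(408.4,191)]: print("shelf",plane_z(s,*q,.224))
print("plat",plane_z(s,395.6,200,.22))
gripper_to(.06,15)
p=get_state()["tool_pos"]
move_straight([p[0],p[1],.265],velocity=.2)
k=knob_at(16.5)
move_straight([k[0],k[1],.265],velocity=.2)
print(move_straight(k,velocity=.15,f_stop=10))
gripper_to(.015,15)
st=get_state();print(st["t"],st["width"],st["force"],st["tool_pos"])
if .02<st["width"]<.026: wind(16.5,-45)
E
```

```text
shelf [0.76438268 0.16499487 0.14937914]
shelf [ 0.83329114 -0.06039455  0.14362734]
plat [ 0.81702239 -0.02086308  0.0665818 ]
False
16.5417 0.02229519461114226 [ 0.20845349 -0.50135049  1.56229451] [0.64766343 0.02017193 0.18303755]
wound -45 meas -44.7151026420941 t 17.7917 fmax 2.6997864998040657 [-0.92184479  2.28662909 -1.10017122] 0.02230290118851461
```

```bash
python3 - <<'E'
from h import *
import pickle
a=wind(-45,-120); 
if a==-120: a=wind(-120,-240)
if a==-240: a=wind(-240,-430,20,.25)
s=grab_frame("side");t=grab_frame("top");pickle.dump((s,t),open("P2.pkl","wb"))
save(s,"w1.png",(320,110,140,105),5)
E
```

```text
wound -120 meas -119.26183309826871 t 19.0417 fmax 5.255445011893365 [ 0.51698656 -4.49877031  1.8268531 ] 0.022320145346209807
wound -240 meas 120.07368865607793 t 21.0417 fmax 9.640035174599346 [-4.23064538  3.97835387  5.95747489] 0.022701139840935677
wound -430 meas -69.80909750739633 t 23.5417 fmax 13.795905960224852 [ 0.09627151  4.56500036 -4.71621385] 0.02271535924863458
```

View pics/w1.png

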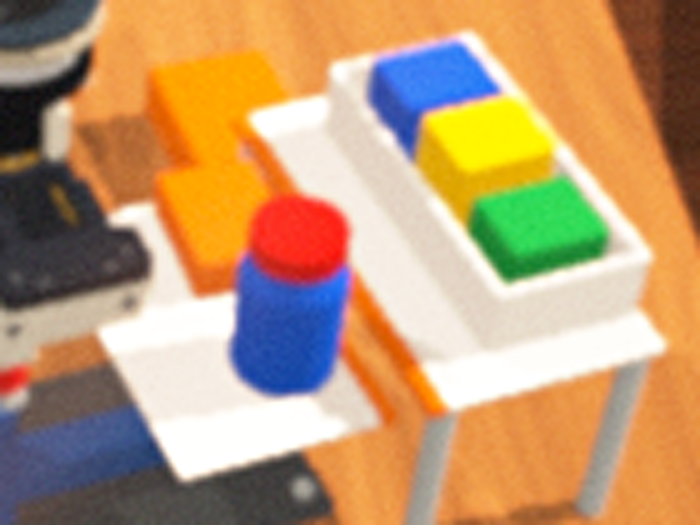

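The platform has risen: its outer corner is now at crop (388,420) and the shelf's near corner at (442,408), with jar and sponge still standing. I'll fit both orange/white edge lines to get the height difference.

```bash
cat >> h.py <<'E'
def sat(p): return cv2.cvtColor(p["color"],cv2.COLOR_RGB2HSV)[...,1].astype(float)
def cross(x,thr,l):  # first upward crossing
    for i in range(len(x)-1):
        if x[i]<thr<=x[i+1]: return l+i+(thr-x[i])/(x[i+1]-x[i])
def shelf_line(p,r0=172,r1=189):
    g=sat(p);o=[]
    for r in range(r0,r1):
        c=round(370.4+(r-133.6)*(408.4-370.4)/(191-133.6)); x=g[r,c-8:c+9][::-1]
        k=cross(x,110,0)
        if k is not None:o.append((c+8-k,r))
    return np.array(o)
def plat_line(p,rows,guess):
    g=sat(p);o=[]
    for r in rows:
        c=round(guess(r)); k=cross(g[r,c-6:c+7],110,c-6)
        if k is not None:o.append((k,r))
    return np.array(o)
def fit(o):
    A=np.polyfit(o[:,1],o[:,0],1); e=o[:,0]-np.polyval(A,o[:,1]); k=abs(e)<max(.25,1.5*e.std()); A=np.polyfit(o[k,1],o[k,0],1); return A,(o[k,0]-np.polyval(A,o[k,1])).std(),k.sum()
E
python3 - <<'E'
from h import *
import pickle
s0=pickle.load(open("P0.pkl","rb"))["side"]; s2=pickle.load(open("P2.pkl","rb"))[0]
sl=.655
for nm,p,rows,(u0,v0) in(("0",s0,range(188,199),(395.6,200)),("2",s2,range(181,193),(397,193.5))):
    L=shelf_line(p); A,sd,n=fit(L); print(nm,"shelf",A.round(4),round(sd,2),n,"u@190",np.polyval(A,190))
    q=plat_line(p,rows,lambda r:u0+(r-v0)*sl); print(q.round(1).tolist()); B,sd,n=fit(q); print(nm,"plat",B.round(4),round(sd,2),n,"u@190",np.polyval(B,190))
# model prediction of edges: u at row 190 of line at dist d, height z
def line_u(p,d,z,yaw,row=190):
    n=np.array([np.cos(yaw),np.sin(yaw)]);m=np.array([n[1],-n[0]])
    a=proj(p,[*(S+d*n+.03*m),z]);b=proj(p,[*(S+d*n+.1*m),z]); k=(b[0]-a[0])/(b[1]-a[1]); return k, a[0]+(row-a[1])*k
for yd in(15.5,16.5,17.5):
    for d,z in((.22,.085),(.22,.107),(.22,.117),(.224,.107),(.224,.117),(.224,.127),(.224,.137)): print(yd,d,z,np.round(line_u(s0,d,z,np.radians(yd)),3))
E
```

```text
0 shelf [  0.6514 284.5287] 0.14 17 u@190 408.3036666750012
[[387.6, 188.0], [388.2, 189.0], [388.9, 190.0], [389.4, 191.0], [390.2, 192.0], [390.9, 193.0], [391.4, 194.0], [392.2, 195.0], [392.8, 196.0], [393.4, 197.0], [394.2, 198.0]]
0 plat [  0.657  264.0276] 0.07 11 u@190 388.8550520995619
2 shelf [  0.6651 282.088 ] 0.19 16 u@190 408.4517997630105
[[387.7, 181.0], [388.3, 182.0], [388.8, 183.0], [389.4, 184.0], [390.3, 185.0], [390.9, 186.0], [391.5, 187.0], [392.2, 188.0], [392.8, 189.0], [393.4, 190.0], [394.3, 191.0], [394.9, 192.0]]
2 plat [  0.658  268.4967] 0.08 12 u@190 393.52226607438627
15.5 0.22 0.085 [  0.613 392.28 ]
15.5 0.22 0.107 [  0.622 396.777]
15.5 0.22 0.117 [  0.626 398.892]
15.5 0.224 0.107 [  0.625 398.34 ]
15.5 0.224 0.117 [  0.629 400.472]
15.5 0.224 0.127 [  0.634 402.651]
15.5 0.224 0.137 [  0.638 404.879]
16.5 0.22 0.085 [  0.641 392.704]
16.5 0.22 0.107 [  0.65  397.362]
16.5 0.22 0.117 [  0.654 399.553]
16.5 0.224 0.107 [  0.653 398.934]
16.5 0.224 0.117 [  0.657 401.142]
16.5 0.224 0.127 [  0.662 403.398]
16.5 0.224 0.137 [  0.666 405.705]
17.5 0.22 0.085 [  0.669 393.16 ]
17.5 0.22 0.107 [  0.678 397.98 ]
17.5 0.22 0.117 [  0.683 400.248]
17.5 0.224 0.107 [  0.681 399.562]
17.5 0.224 0.117 [  0.686 401.847]
17.5 0.224 0.127 [  0.69  404.182]
17.5 0.224 0.137 [  0.695 406.569]
```

```bash
python3 - <<'E'
from h import *
import pickle
s2,t2=pickle.load(open("P2.pkl","rb")); s0=pickle.load(open("P0.pkl","rb"))["side"]
def prof(p,a,row0,rows,u0,span):
    # average rows along slanted edge
    acc=[]
    for r in rows:
        xs=(u0+(r-row0)*a+span).astype(np.float32)[None]; acc.append(cv2.remap(p["color"].astype(np.float32),xs,np.full_like(xs,r),cv2.INTER_LINEAR)[0])
    return np.mean(acc,0)
span=np.arange(-6,22,1.)
A=prof(s2,.658,190,range(184,192),393.5,span)
for x,c in zip(span,A): print(x+393.5,c.round().astype(int).tolist())
E
python3 - <<'E'
import sys
sys.path.insert(0,'.')
from h import *
import pickle
p=pickle.load(open("P2.pkl","rb"))[0]
for d,z in((.21,.107),(.22,.107),(.224,.137),(.224,.127),(.224,.117),(.234,.137)):
    yaw=np.radians(17);n=np.array([np.cos(yaw),np.sin(yaw)]);m=np.array([n[1],-n[0]])
    a=proj(p,[*(S+d*n+.03*m),z]);b=proj(p,[*(S+d*n+.1*m),z]);k=(b[0]-a[0])/(b[1]-a[1]);print(d,z,a[0]+(190-a[1])*k)
E
```

```text
387.5 [173, 176, 197]
388.5 [191, 187, 199]
389.5 [209, 200, 199]
390.5 [222, 210, 200]
391.5 [227, 212, 197]
392.5 [228, 197, 176]
393.5 [226, 163, 128]
394.5 [225, 123, 67]
395.5 [226, 104, 23]
396.5 [227, 105, 18]
397.5 [226, 118, 39]
398.5 [226, 131, 58]
399.5 [227, 138, 66]
400.5 [230, 143, 70]
401.5 [231, 143, 69]
402.5 [227, 130, 56]
403.5 [226, 114, 36]
404.5 [239, 114, 14]
405.5 [251, 128, 1]
406.5 [255, 144, 11]
407.5 [255, 171, 70]
408.5 [254, 219, 166]
409.5 [254, 248, 235]
410.5 [254, 253, 249]
411.5 [253, 250, 245]
412.5 [252, 246, 239]
413.5 [252, 243, 235]
414.5 [252, 242, 231]
0.21 0.107 393.7239252195719
0.22 0.107 397.66673917057324
0.224 0.137 406.13202468030045
0.224 0.127 403.7852297457598
0.224 0.117 401.48960871272607
0.234 0.137 410.2036445453294
```

The band profile matches the model: the platform's outer edge is predicted at 397.67 and seen at 397.7, with a 10 mm orange strip. That puts the shelf at about 127.5–130 mm and the platform at about 107 mm. One more turn, then compare the edges.

```bash
cat >> h.py <<'E'
def prof(p,u0,rows,a=.662,row0=190):
    span=np.arange(-8,22,.25); acc=[]
    for r in rows:
        xs=(u0+(r-row0)*a+span).astype(np.float32)[None]; acc.append(cv2.remap(p["color"].astype(np.float32),xs,np.full_like(xs,r),cv2.INTER_LINEAR)[0])
    return u0+span,np.mean(acc,0)
def pred(p,d,z,yd=17):
    yaw=np.radians(yd);n=np.array([np.cos(yaw),np.sin(yaw)]);m=np.array([n[1],-n[0]])
    a=proj(p,[*(S+d*n+.03*m),z]);b=proj(p,[*(S+d*n+.1*m),z]);k=(b[0]-a[0])/(b[1]-a[1]);return round(a[0]+(190-a[1])*k,2)
E
python3 - <<'E'
from h import *
import pickle
a=wind(-430,-610,20,.25)
if a==-610: a=wind(-610,-790,20,.25)
s,t=grab_frame("side"),grab_frame("top"); pickle.dump((s,t),open("P3.pkl","wb"))
save(s,"w2.png",(320,110,140,105),5)
x,c=prof(s,398,range(181,188))
for i in range(0,len(x),3): print(x[i],c[i].round().astype(int).tolist())
for z in(.125,.127,.129,.131): print(z,[pred(s,d,z) for d in(.21,.22,.224,.234)])
E
```

```text
wound -610 meas 110.48354751144687 t 25.8917 fmax 7.879281134125767 [-2.96099438  1.80314122  3.2972516 ] 0.022705899851394453
wound -790 meas -69.78529548368817 t 28.1417 fmax 1.5093074452651556 [-0.02956551 -0.03147509 -0.3917582 ] 0.015021913441061513
390.0 [169, 179, 211]
390.75 [179, 182, 204]
391.5 [195, 191, 202]
392.25 [210, 202, 202]
393.0 [220, 208, 200]
393.75 [226, 212, 198]
394.5 [229, 206, 188]
395.25 [228, 187, 161]
396.0 [227, 156, 119]
396.75 [226, 125, 71]
397.5 [226, 106, 32]
398.25 [227, 102, 17]
399.0 [230, 112, 27]
399.75 [230, 126, 46]
400.5 [230, 136, 59]
401.25 [231, 142, 67]
402.0 [230, 138, 63]
402.75 [226, 127, 52]
403.5 [224, 114, 38]
404.25 [226, 105, 18]
405.0 [234, 108, 5]
405.75 [241, 116, 1]
406.5 [244, 124, 10]
407.25 [246, 142, 44]
408.0 [247, 172, 101]
408.75 [248, 209, 166]
409.5 [249, 233, 214]
410.25 [250, 244, 235]
411.0 [250, 246, 241]
411.75 [250, 247, 242]
412.5 [250, 246, 241]
413.25 [250, 246, 241]
414.0 [250, 246, 241]
414.75 [250, 247, 240]
415.5 [251, 247, 241]
416.25 [252, 249, 245]
417.0 [254, 252, 248]
417.75 [254, 253, 251]
418.5 [255, 254, 252]
419.25 [255, 254, 253]
0.125 [np.float64(397.69), np.float64(401.71), np.float64(403.32), np.float64(407.34)]
0.127 [np.float64(398.14), np.float64(402.17), np.float64(403.79), np.float64(407.81)]
0.129 [np.float64(398.6), np.float64(402.64), np.float64(404.25), np.float64(408.29)]
0.131 [np.float64(399.05), np.float64(403.1), np.float64(404.72), np.float64(408.76)]
```

View pics/w2.png

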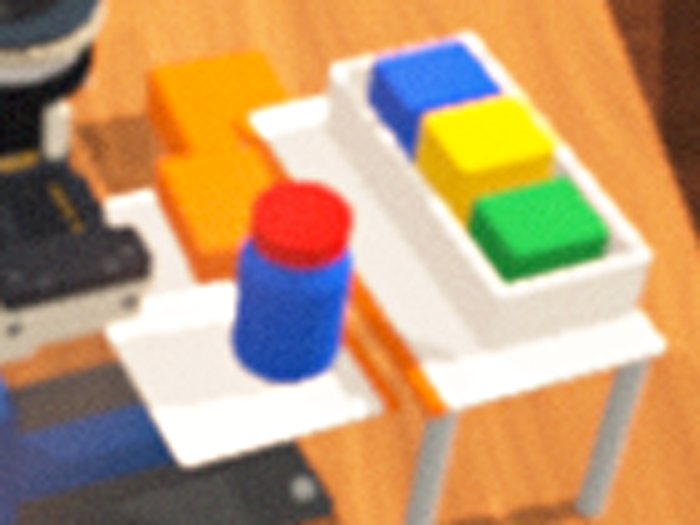

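The gripper shut to 15 mm, so the grip slipped off the knob during the last turn. The platform is near 118 mm, and the jar and sponge are still standing. I'll back off upward and find the crank numerically.

```bash
python3 - <<'E'
from h import *
import pickle
p=get_state()["tool_pos"]; print(p)
move_straight([p[0],p[1],.33],velocity=.3)
move_pose([.38,.28,.36],[180,0,16.5])
s,t=grab_frame("side"),grab_frame("top"); pickle.dump((s,t),open("P4.pkl","wb")); print(get_state()["t"])
def blobs(n,im,win,col):
    l,tp,w,h=win; H=cv2.cvtColor(im["color"][tp:tp+h,l:l+w],cv2.COLOR_RGB2HSV).astype(int)
    m=((abs(H[...,0]-26)<6)&(H[...,1]>170)&(H[...,2]>120)) if col=="y" else (((H[...,0]<5)|(H[...,0]>174))&(H[...,1]>170)&(H[...,2]>90))
    k,_,st,ce=cv2.connectedComponentsWithStats(m.astype(np.uint8))
    for i in range(1,k):
        if st[i,4]>8: print(n,col,(st[i][:4]+[l,tp,0,0]).tolist(),st[i,4],(ce[i]+[l,tp]).round(1))
for col in"yr": blobs("side",s,(270,110,100,110),col);blobs("top",t,(280,140,80,90),col)
print("boss exp",proj(s,[*S,.198]),proj(t,[*S,.218]))
M=np.zeros((600,800,3),np.uint8)
def c(p,l,t,w,h,s): return cv2.resize(p["color"][t:t+h,l:l+w,::-1],(w*s,h*s),interpolation=cv2.INTER_CUBIC)
M[:,:400]=c(s,275,125,80,120,5);M[:,400:]=c(t,285,150,80,120,5)
cv2.imwrite("pics/lost.png",M)
E
```

```text
[ 0.605156   -0.06472847  0.18320708]
30.5083
side y [304, 153, 12, 19] 177 [309.3 162. ]
top y [318, 190, 9, 11] 68 [321.9 195.2]
side r [292, 137, 8, 18] 121 [295.4 145.5]
top r [315, 140, 14, 5] 49 [321.2 141.4]
top r [297, 201, 7, 9] 50 [300.4 204.6]
boss exp [309.16036986 162.45964008] [322.05587532 194.79984454]
```

```bash
python3 - <<'E'
from h import *
import pickle
s,t=pickle.load(open("P4.pkl","rb"))
print("boss",tri(s,(309.3,162.0),t,(321.9,195.2)),"bias in tray: proj",proj(s,[.4495,-.333,.102]),"vs 256.8 301.1")
k=tri(s,(295.4,145.5),t,(300.4,204.6)); print("knob",k, at_z(s,295.4,145.5,.202),at_z(t,300.4,204.6,.222),"tray knob tri z was .1058 exp .106")
for K in(at_z(s,295.4,145.5,.202),at_z(t,300.4,204.6,.222)): d=K[:2]-S; print(np.degrees(np.arctan2(d[1],d[0])),np.linalg.norm(d))
x,c=prof(s,398,range(181,188)); b=c[:,2]
i=np.where((b[:-1]>=110)&(b[1:]<110)&(x[:-1]>392))[0]; print("plat white edge",x[i]); print([(z,pred(s,.21,z)) for z in(.107,.115,.119,.123)])
E
```

```text
boss [0.58203953 0.00100137 0.19935453] bias in tray: proj [256.82200857 299.5935729 ] vs 256.8 301.1
knob [0.54921267 0.06339707 0.20200945] [0.54714434 0.06256869 0.202     ] [0.5475245  0.06239504 0.222     ] tray knob tri z was .1058 exp .106
118.17675538395183 0.07063985605890441
117.97048286143946 0.07030773848639879
plat white edge [396.]
[(0.107, np.float64(393.72)), (0.115, np.float64(395.47)), (0.119, np.float64(396.35)), (0.123, np.float64(397.25))]
```

View pics/lost.png

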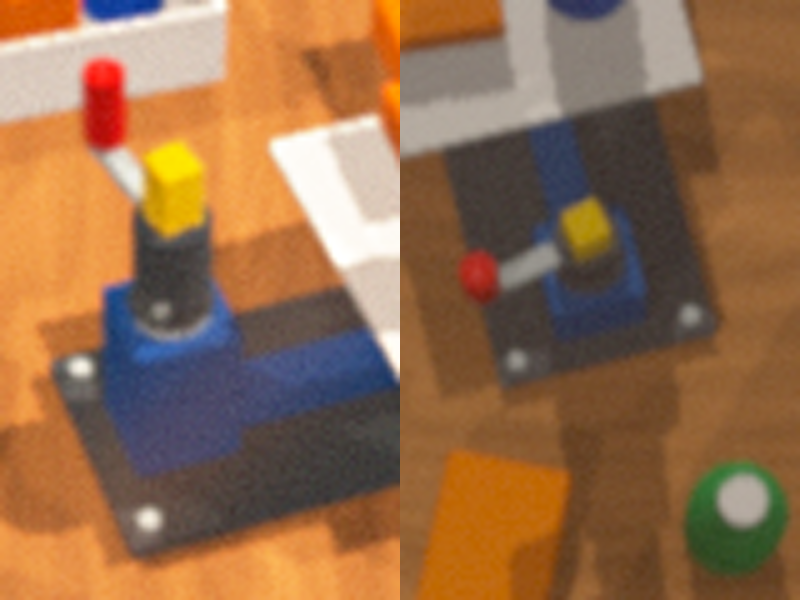

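The crank is still upright on the shaft, with the knob at 118° (lost just past -610°, where the pads slid tangentially) and the platform at about 117 mm. I'll press lightly on the boss to confirm it is seated. Then I'll regrip the knob harder and turn the tool with the crank.

```bash
cat >> h.py <<'E'
def wind2(a0,a1,off,step=20,v=.07):
    n=max(1,int(np.ceil(abs(a1-a0)/step))); fm=0
    for a in np.linspace(a0,a1,n+1)[1:]:
        y=(a+off+180)%360-180
        move_straight(knob_at(a),[180,0,y],velocity=v); st=get_state(); fm=max(fm,np.linalg.norm(st["force"]))
        if fm>45 or st["width"]<.02: print("stop!",a,st["force"],st["width"]); break
    p=st["tool_pos"]; print("wound",a,"meas",np.degrees(np.arctan2(p[1]-S[1],p[0]-S[0])),"t",st["t"],"fmax",fm,st["width"],st["q"].round(0)); return a
E
python3 - <<'E'
from h import *
gripper_to(.005,15)
move_pose([*S,.25],[180,0,153])
print(move_straight([*S,.209],velocity=.05,f_stop=8)); st=get_state(); print("boss top z",st["tool_pos"],st["force"],st["t"],st["q"].round(0))
move_straight([*S,.265],velocity=.2)
k=knob_at(118); gripper_to(.06,40)
move_straight([k[0],k[1],.265],velocity=.2)
print(move_straight(k,velocity=.15,f_stop=10))
gripper_to(.015,40)
st=get_state();print(st["t"],st["width"],st["force"],st["tool_pos"])
if st["width"]>.02: wind2(118-720,118-720-60,35)
E
```

```text
False
boss top z [5.80683482e-01 2.72103254e-04 2.09329874e-01] [0.0856864  0.19462291 0.15755114] 34.4417 [ -5.  22.  89.   0.  69. -68.]
False
37.775 0.02212045801523866 [-0.17072179  0.90319214  1.47594785] [0.54761131 0.06217845 0.18305151]
wound -662.0 meas 58.183204973894966 t 39.275 fmax 4.5642274296153165 0.021920106113053284 [ 1. 28. 84.  0. 68. -2.]
```

The knob is held well (22 mm, 4.6 N). I'm continuing to just short of the target, then comparing edges numerically.

```bash
cat >> h.py <<'E'
def level(p,rows=range(180,188)):
    x,c=prof(p,400,rows); b=c[:,2]; r=c[:,0]
    o=[]
    for lo,hi,sg in((393,403,-1),(403,412,1)):
        i=np.where((x>=lo)&(x<=hi))[0]; y=b[i]
        if sg<0: y0=y[:np.argmin(y)+1]; xx=x[i][:np.argmin(y)+1]; W=y0.max()
        else: j=np.argmin(y); y0=y[j:]; xx=x[i][j:]; W=y0.max()
        th=.5*(W+y.min()); k=np.where(np.diff(np.sign(y0-th)))[0][-1 if sg<0 else 0]
        o.append(xx[k]+.25*(th-y0[k])/(y0[k+1]-y0[k])); 
    return o,x,b
E
python3 - <<'E'
from h import *
import pickle
a=wind2(-662,-790,35)
s=grab_frame("side"); pickle.dump(s,open("P5.pkl","wb"))
for nm,p in(("P2",pickle.load(open("P2.pkl","rb"))[0]),("P3",pickle.load(open("P3.pkl","rb"))[0]),("now",s)):
    o,x,b=level(p); print(nm,np.round(o,2),"gap",round(o[1]-o[0],2))
print([(z,pred(s,.21,z),pred(s,.234,z)) for z in(.107,.117,.127,.129)])
print([(float(u),int(v)) for u,v in zip(x[::2],b[::2])])
E
```

```text
wound -790.0 meas -69.56452694139283 t 42.5417 fmax 7.932677184179324 0.02216655173956328 [-11.  27.  86.   0.  67. 114.]
P2 [394.22 408.22] gap 14.01
P3 [396.16 408.24] gap 12.08
now [398.4  408.22] gap 9.82
[(0.107, np.float64(393.72), np.float64(403.18)), (0.117, np.float64(395.91), np.float64(405.47)), (0.127, np.float64(398.14), np.float64(407.81)), (0.129, np.float64(398.6), np.float64(408.29))]
[(392.0, 244), (392.5, 247), (393.0, 248), (393.5, 249), (394.0, 250), (394.5, 251), (395.0, 251), (395.5, 250), (396.0, 246), (396.5, 239), (397.0, 223), (397.5, 196), (398.0, 164), (398.5, 126), (399.0, 90), (399.5, 58), (400.0, 34), (400.5, 21), (401.0, 17), (401.5, 22), (402.0, 28), (402.5, 31), (403.0, 32), (403.5, 27), (404.0, 19), (404.5, 10), (405.0, 3), (405.5, 1), (406.0, 2), (406.5, 11), (407.0, 30), (407.5, 62), (408.0, 100), (408.5, 141), (409.0, 179), (409.5, 207), (410.0, 224), (410.5, 232), (411.0, 235), (411.5, 236), (412.0, 235), (412.5, 234), (413.0, 234), (413.5, 235), (414.0, 235), (414.5, 235), (415.0, 235), (415.5, 236), (416.0, 237), (416.5, 238), (417.0, 240), (417.5, 242), (418.0, 243), (418.5, 244), (419.0, 246), (419.5, 247), (420.0, 248), (420.5, 249), (421.0, 250), (421.5, 250)]
```

By count and by the strip spacing, the platform is within about 1–2 mm of level. The shelf strip width is assumed, so I'll fit an explicit blurred-step model of the edge bands to settle it.

```bash
cat > fit.py <<'E'
from h import *
import pickle
from scipy.optimize import least_squares
from scipy.special import erf
def profw(p,rows,a,lo,hi):
    x=np.arange(lo,hi,.5);acc=[]
    for r in rows:
        xs=(x+(r-190)*a).astype(np.float32)[None]; acc.append(cv2.remap(p["color"].astype(np.float32),xs,np.full_like(xs,r),cv2.INTER_LINEAR)[0])
    return x,np.mean(acc,0)
def run(nm,p,rows,lo,hi,e0,a=.662):
    x,c=profw(p,rows,a,lo,hi)
    def basis(e,s):
        st=[.5*(1+erf((x-k)/(s*1.414))) for k in e]; st=[np.ones_like(x)]+st+[np.zeros_like(x)]
        return np.stack([st[i]-st[i+1] for i in range(len(e)+1)],1)
    def res(q):
        B=basis(q[:-1],q[-1]); C=np.linalg.lstsq(np.vstack([B,.01*np.eye(B.shape[1])]),np.vstack([c,np.zeros((B.shape[1],3))]),rcond=None)[0]; return (B@C-c).ravel()
    f=least_squares(res,[*e0,1.0]); B=basis(f.x[:-1],f.x[-1]); C=np.linalg.lstsq(B,c,rcond=None)[0]
    print(nm,f.x.round(2),"rms",np.sqrt(np.mean(f.fun**2)).round(1),C.round().astype(int).tolist())
if __name__=="__main__":
    s0=pickle.load(open("P0.pkl","rb"))["side"];s2=pickle.load(open("P2.pkl","rb"))[0];s4=pickle.load(open("P4.pkl","rb"))[0];s5=pickle.load(open("P5.pkl","rb"))
    for nm,p,R in(("s0",s0,range(176,184)),("s0b",s0,range(183,190)),("s2",s2,range(183,190)),("s4",s4,range(183,190))):
        run(nm+" shelf",p,R,400.5,411.5,[403.2,404.6,408.1])
    run("s0 plat",s0,range(190,198),386,394,[389.,393.])
    run("s2 all",s2,range(184,191),390.5,411.5,[393.8,397.7,403.2,404.6,408.1])
    run("s4 all",s4,range(183,188),392.5,411.5,[396.1,400.1,403.2,404.6,408.1])
    run("s5 all",s5,range(180,186),394.5,411.5,[398.4,402.4,403.2,404.6,408.1])
E
python3 fit.py
```

```text
s0 shelf [403.02 404.95 408.23   1.19] rms 0.9 [[229, 143, 70], [187, 82, 13], [219, 81, -5], [244, 238, 226]]
s0b shelf [403.22 404.63 408.03   0.97] rms 1.4 [[227, 140, 68], [210, 75, 18], [255, 137, -7], [255, 258, 255]]
s2 shelf [403.09 404.68 408.1    0.99] rms 1.0 [[233, 148, 72], [217, 87, 20], [254, 133, -6], [255, 257, 254]]
s4 shelf [403.94 404.1  408.21   1.07] rms 1.2 [[216, 126, 58], [-10, -246, -65], [252, 123, -4], [254, 254, 248]]
s0 plat [390.24 390.69   1.49] rms 1.0 [[217, 204, 191], [173, -427, -665], [221, 133, 61]]
s2 all [393.82 397.69 403.22 404.72 408.07   1.04] rms 1.9 [[226, 210, 199], [226, 96, 14], [229, 144, 70], [222, 86, 21], [257, 138, -9], [254, 258, 257]]
s4 all [396.23 399.34 403.02 404.44 408.22   1.15] rms 1.4 [[218, 202, 188], [214, 77, 0], [220, 135, 64], [190, 72, 28], [252, 119, -8], [253, 255, 250]]
s5 all [398.34 403.1  400.5  403.51 408.22   1.23] rms 1.4 [[253, 257, 252], [208, 71, 2], [22, 22, 200], [60, 75, 213], [237, 100, -9], [245, 241, 235]]
```

```bash
cat > fit2.py <<'E'
from h import *
import pickle
from scipy.optimize import least_squares
from scipy.special import erf
def samp(p,z,d0,d1,ms,yd=17.,step=.0005):
    yaw=np.radians(yd);n=np.array([np.cos(yaw),np.sin(yaw)]);m=np.array([n[1],-n[0]])
    d=np.arange(d0,d1,step);acc=[]
    for k in ms:
        q=np.array([proj(p,[*(S+x*n+k*m),z]) for x in d],np.float32); acc.append(cv2.remap(p["color"].astype(np.float32),q[:,0][None],q[:,1][None],cv2.INTER_LINEAR)[0])
    return d*1000,np.mean(acc,0)
def run(nm,d,c,e0,s0,fixs=None):
    def basis(e,s):
        st=[.5*(1+erf((d-k)/(s*1.414))) for k in e]; st=[np.ones_like(d)]+st+[np.zeros_like(d)]
        return np.stack([st[i]-st[i+1] for i in range(len(e)+1)],1)
    def sol(q):
        s=fixs or q[-1]; B=basis(q[:len(e0)],s); return B,np.linalg.lstsq(B,c,rcond=None)[0]
    f=least_squares(lambda q:(lambda B,C:(B@C-c).ravel())(*sol(q)),[*e0,s0]); B,C=sol(f.x)
    print(nm,f.x.round(2),"w",np.diff(f.x[:len(e0)]).round(2),"rms",np.sqrt(np.mean(f.fun**2)).round(1),C.round().astype(int).tolist())
if __name__=="__main__":
    P0=pickle.load(open("P0.pkl","rb"));P2=pickle.load(open("P2.pkl","rb"));P4=pickle.load(open("P4.pkl","rb"))
    s5=pickle.load(open("P5.pkl","rb"))
    ms=np.arange(.070,.093,.002)
    for nm,s,t,z in(("0",P0["side"],P0["top"],.085),("2",P2[0],P2[1],.107),("4",P4[0],P4[1],.117)):
        for fs in(None,2.6):
            run(nm+" side plat",*samp(s,z,.195,.228,ms),[210,219],2.6,fs)
        for cn,p in(("side",s),("top",t)):
            d,c=samp(p,.129,.222,.25,ms) ; run(nm+" "+cn+" shelf",d,c,[224,233],2.6)
        d,c=samp(t,z,.190,.232,ms); run(nm+" top plat",d,c,[210,219],3.); 
    d,c=samp(P0["top"],.085,.19,.26,ms)
    print([(float(a.round(1)),b.round().astype(int).tolist()) for a,b in zip(d[::5],c[::5])])
E
python3 fit2.py
```

```text
0 side plat [213.77 213.77   3.84] w [0.] rms 1.2 [[218, 203, 189], [-4429417, -60323388, -81233799], [220, 132, 62]]
0 side plat [210.26 219.33   2.6 ] w [9.07] rms 2.1 [[218, 201, 187], [214, 90, 16], [220, 132, 61]]
0 side shelf [224.53 234.28   2.99] w [9.75] rms 1.7 [[199, 105, 43], [220, 84, -7], [244, 235, 223]]
0 top shelf [225.17 235.62   3.62] w [10.45] rms 0.6 [[118, 80, 47], [129, 65, 23], [151, 140, 131]]
0 top plat [216.38 216.38   6.1 ] w [0.] rms 3.3 [[131, 102, 101], [464234, -534447, -828373], [125, 78, 49]]
2 side plat [210.49 219.1    3.15] w [8.61] rms 1.6 [[229, 215, 201], [225, 86, -1], [228, 141, 69]]
2 side plat [210.11 220.18   2.6 ] w [10.07] rms 2.1 [[229, 214, 200], [225, 98, 17], [228, 141, 69]]
2 side shelf [224.67 234.33   3.57] w [9.66] rms 2.1 [[214, 122, 55], [229, 82, -19], [238, 229, 218]]
2 top shelf [225.01 236.16   4.18] w [11.15] rms 1.2 [[125, 80, 48], [131, 65, 24], [144, 136, 128]]
2 top plat [199.49 210.77   3.45] w [11.28] rms 3.8 [[100, 101, 101], [148, 102, 99], [139, 68, 38]]
4 side plat [213.39 213.39   3.98] w [-0.] rms 4.5 [[225, 21
[... 447 characters left out ...]
[127, 142, 105]]
[(190.0, [119, 105, 108]), (192.5, [122, 103, 105]), (195.0, [126, 100, 101]), (197.5, [131, 99, 99]), (200.0, [135, 99, 97]), (202.5, [139, 98, 94]), (205.0, [142, 97, 92]), (207.5, [143, 95, 87]), (210.0, [145, 89, 78]), (212.5, [146, 80, 64]), (215.0, [145, 69, 45]), (217.5, [143, 65, 34]), (220.0, [141, 65, 34]), (222.5, [138, 70, 38]), (225.0, [135, 73, 42]), (227.5, [131, 76, 46]), (230.0, [127, 77, 46]), (232.5, [125, 78, 46]), (235.0, [124, 79, 46]), (237.5, [124, 78, 43]), (240.0, [124, 75, 38]), (242.5, [126, 71, 30]), (245.0, [129, 71, 29]), (247.5, [132, 77, 41]), (250.0, [136, 91, 63]), (252.5, [142, 111, 92]), (255.0, [146, 127, 114]), (257.5, [150, 137, 126])]
```

```bash
cat > fit3.py <<'E'
from h import *
import pickle
from fit import profw
from scipy.optimize import least_squares
from scipy.special import erf
P2=pickle.load(open("P2.pkl","rb"))[0];P3=pickle.load(open("P3.pkl","rb"))[0];s5=pickle.load(open("P5.pkl","rb"))
D=[(P2,.107,range(184,190),391),(P3,.117,range(182,188),393),(s5,.127,range(180,186),395)]
pr=[(profw(p,R,.662,lo,411.5),z) for p,z,R,lo in D]
kd=.402
def U(d,z): return np.interp(z,[.100,.115,.13,.14],[pred(s5,.22,q) for q in(.1,.115,.13,.14)])+(d-.22)*1000*kd
def model(q,w=None):
    if w is None: w=q[4]
    zs,t,b,sg=q[:4]; out=[];Cs=[]
    for (x,c),z in pr:
        e=[U(.22-w/1000,z)+b,U(.22,z)+b,U(.224,(zs-t)/1000)+b,U(.224,zs/1000)+b,U(.224+w/1000,zs/1000)+b]
        e[2]=max(e[2],e[1]);e[3]=max(e[3],e[2])
        st=[np.ones_like(x)]+[.5*(1+erf((x-k)/(sg*1.414))) for k in e]+[np.zeros_like(x)]
        B=np.stack([st[i]-st[i+1] for i in range(6)],1)
        pri=np.array([[230,215,205],[226,98,10],[229,143,70],[215,85,15],[250,125,0],[252,252,250]],float)
        lam=1.2*np.diag([.05,.1,.5,.3,.2,.05]); C=np.linalg.lstsq(np.vstack([B,lam]),np.vstack([c,lam@pri]),rcond=None)[0]
        out+=[(B@C-c).ravel(),(lam@(C-pri)).ravel()];Cs.append(C)
    return np.concatenate(out),Cs
for w in(7,8,9,10,11,None):
    f=min((least_squares(lambda q:model(q,w)[0],[z0,6,0,1.05]+([9] if w is None else [])) for z0 in(127.,130.,134.)),key=lambda f:f.cost); print(w,"zs,t,b,sg",f.x.round(2),"rms",np.sqrt(2*f.cost/len(f.fun)).round(3))
for C in model(f.x)[1]: print(C.round().astype(int).tolist())
E
python3 fit3.py | cat
```

```text
7 zs,t,b,sg [136.96   8.76  -0.84   1.25] rms 2.773
8 zs,t,b,sg [134.15   7.24  -0.54   1.17] rms 2.414
9 zs,t,b,sg [131.19   5.72  -0.22   1.11] rms 2.227
10 zs,t,b,sg [1.2809e+02 4.3800e+00 1.1000e-01 1.0800e+00] rms 2.477
11 zs,t,b,sg [124.93   3.37   0.45   1.06] rms 3.215
None zs,t,b,sg [131.14   5.7   -0.21   1.11   9.02] rms 2.227
[[227, 212, 201], [225, 91, 8], [231, 145, 71], [215, 78, 20], [257, 136, -8], [254, 261, 263]]
[[228, 215, 203], [226, 94, 13], [230, 147, 71], [210, 78, 21], [249, 121, -8], [253, 254, 250]]
[[250, 252, 248], [223, 90, 8], [233, 146, 64], [202, 82, 17], [238, 103, -7], [245, 236, 228]]
```

Strip width and shelf height are correlated in that fit (best w=9 mm, z≈131). A second, independent measure: the near-end (front) edges of platform and shelf, with the top view fixing the lateral position and the side view giving the height.

```bash
cat > fit4.py <<'E'
from h import *
import pickle
def samp_m(p,z,ds,m0,m1,yd=17.,step=.001):
    yaw=np.radians(yd);n=np.array([np.cos(yaw),np.sin(yaw)]);mm=np.array([n[1],-n[0]])
    m=np.arange(m0,m1,step);acc=[]
    for k in ds:
        q=np.array([proj(p,[*(S+k*n+x*mm),z]) for x in m],np.float32); acc.append(cv2.remap(p["color"].astype(np.float32),q[:,0][None],q[:,1][None],cv2.INTER_LINEAR)[0])
    return m*1000,np.mean(acc,0)
def half(m,b,lo,hi):  # white->bg half crossing of blue
    i=(m>=lo)&(m<=hi);x,y=m[i],b[i]; th=.5*(y.max()+y.min()); k=np.where((y[:-1]-th)*(y[1:]-th)<=0)[0]
    return [round(float(x[j]+(th-y[j])/(y[j+1]-y[j])*(x[1]-x[0])),1) for j in k],int(y.max()),int(y.min())
if __name__=="__main__":
    P0=pickle.load(open("P0.pkl","rb"));P2=pickle.load(open("P2.pkl","rb"));P4=pickle.load(open("P4.pkl","rb"));s5=pickle.load(open("P5.pkl","rb"))
    dp=np.arange(.18,.206,.004);ds=np.arange(.245,.29,.005)
    for nm,p,z in(("side0",P0["side"],.085),("side2",P2[0],.107),("side4",P4[0],.117),("side5",s5,.127),("top0",P0["top"],.085),("top4",P4[1],.117)):
        m,c=samp_m(p,z,dp,.085,.125);print(nm,"plat near",half(m,c[:,2],85,122))
        m,c=samp_m(p,.130,ds,.09,.145);print(nm,"shelf near @130",half(m,c[:,2],92,143))
        if nm in("side5",): print([(int(a),b.astype(int).tolist()) for a,b in zip(m[::3],c[::3])])
        if "top" in nm:
            m,c=samp_m(p,z,dp,-.125,-.085);print(nm,"plat far",half(m,c[:,2],-122,-88))
            m,c=samp_m(p,.130,ds,-.145,-.09);print(nm,"shelf far",half(m,c[:,2],-143,-92))
E
python3 fit4.py
```

```text
side0 plat near ([103.5], 194, 65)
side0 shelf near @130 ([124.9], 253, 61)
side2 plat near ([103.8], 223, 71)
side2 shelf near @130 ([125.2], 254, 68)
side4 plat near ([103.3], 236, 66)
side4 shelf near @130 ([124.8], 246, 62)
side5 plat near ([103.5], 251, 70)
side5 shelf near @130 ([125.1], 253, 68)
[(90, [240, 230, 217]), (93, [248, 241, 232]), (96, [253, 250, 245]), (99, [254, 253, 250]), (102, [254, 253, 251]), (105, [254, 253, 251]), (108, [254, 253, 251]), (111, [254, 254, 251]), (114, [254, 254, 252]), (117, [254, 254, 253]), (120, [253, 252, 248]), (123, [246, 231, 213]), (126, [234, 182, 138]), (129, [230, 150, 82]), (132, [232, 145, 68]), (135, [233, 146, 69]), (138, [232, 146, 70]), (141, [232, 146, 70]), (144, [233, 147, 70])]
top0 plat near ([99.9], 117, 47)
top0 shelf near @130 ([125.9], 168, 50)
top0 plat far ([-102.5, -92.3], 117, 38)
top0 shelf far ([-126.8], 169, 55)
top4 plat near ([100.5], 152, 55)
top4 shelf near @130 ([125.7], 160, 52)
top4 plat far ([-102.7, -92.2], 145, 41)
top4 shelf far ([-126.8], 173, 58)
```

The two vision estimates disagree (about 131 vs 135 mm, because strip width and shelf thickness are unknown). There is time for a light touch probe: shut fingertips on the bare shelf corner, then on the boss top (known height, which also checks seating).

```bash
cat > probe.py <<'E'
from h import *
yaw=np.radians(17);n=np.array([np.cos(yaw),np.sin(yaw)]);m=np.array([n[1],-n[0]])
gripper_to(.05,15)
p=get_state()["tool_pos"]; move_straight([p[0],p[1],.265],velocity=.3)
q=S+.240*n-.08*m
gripper_to(.0,15)
move_straight([*q,.265],[180,0,17],velocity=.22)
move_straight([*q,.150],velocity=.2)
r=move_straight([*q,.112],velocity=.03,f_stop=5); st=get_state(); print("shelf",r,st["tool_pos"],st["force"].round(1),st["width"],st["t"])
move_straight([*q,.265],velocity=.3)
E
python3 probe.py
```

```text
shelf False [0.78674734 0.14695976 0.11227234] [-0.4  0.8 -0.3] 0.00038088337803508115 48.1667
```

The probe found no contact even at 112 mm, so fingertip touch is not usable here. Time is 48 s, so I'm going back to the knob with a tool angle that leaves wrist range, winding to about 132 mm and comparing the edges near level.

```bash
cat > go.py <<'E'
from h import *
import pickle
k=knob_at(-70.2); gripper_to(.05,40)
move_straight([k[0],k[1],.265],[180,0,100],velocity=.22)
print(move_straight(k,velocity=.2,f_stop=12)); gripper_to(.015,40)
st=get_state();print(st["t"],st["width"],st["q"].round(0))
if st["width"]>.02: wind2(-790.2,-880,170,20,.075)
s=grab_frame("side");t=grab_frame("top");pickle.dump((s,t),open("P6.pkl","wb"))
E
python3 go.py
cat > fit5.py <<'E'
import fit3
from fit3 import *
from fit4 import samp_m,half
import sys
s6=pickle.load(open(sys.argv[1],"rb"))[0]; zp=float(sys.argv[2])
m,c=samp_m(s6,zp,np.arange(.18,.206,.004),.085,.125);print("plat near",half(m,c[:,2],85,122))
m,c=samp_m(s6,.130,np.arange(.245,.29,.005),.09,.145);print("shelf near@130",half(m,c[:,2],92,143))
print(level(s6,range(179,185))[0])
x,c=profw(s6,range(179,185),.662,395,411.5); pr.append(((x,c),zp))
print([(float(a),b.round().astype(int).tolist()) for a,b in zip(x[::2],c[::2])])
for w in(7,8,9,10,None):
    f=min((least_squares(lambda q:model(q,w)[0],[z0,6,0,1.05]+([9] if w is None else [])) for z0 in(127.,130.,134.)),key=lambda f:f.cost); print(w,"zs,t,b,sg",f.x.round(2),"rms",np.sqrt(2*f.cost/len(f.fun)).round(3))
E
python3 fit5.py P6.pkl .132 | grep -v "^\[\[" | tail -10
```

```text
False
52.5083 0.022456755229885418 [-11.  27.  86.  -0.  67. -21.]
wound -880.0 meas -159.95179005831775 t 54.8417 fmax 12.63944902226123 0.022133810049949777 [ -8.  17. 100.  -0.  63.  72.]
None zs,t,b,sg [131.14   5.7   -0.21   1.11   9.02] rms 2.227
plat near ([103.9], 251, 66)
shelf near@130 ([125.1], 252, 67)
[np.float64(399.9487293958664), np.float64(408.32057693600655)]
[(395.0, [254, 253, 249]), (396.0, [254, 253, 250]), (397.0, [254, 254, 251]), (398.0, [254, 254, 247]), (399.0, [253, 234, 205]), (400.0, [245, 174, 122]), (401.0, [235, 118, 45]), (402.0, [227, 97, 8]), (403.0, [220, 92, 1]), (404.0, [215, 91, 4]), (405.0, [219, 93, 2]), (406.0, [228, 101, 4]), (407.0, [233, 113, 28]), (408.0, [235, 146, 89]), (409.0, [237, 192, 158]), (410.0, [239, 221, 204]), (411.0, [239, 230, 218])]
7 zs,t,b,sg [136.67  10.8   -0.72   1.2 ] rms 3.531
8 zs,t,b,sg [133.81   8.81  -0.42   1.14] rms 3.409
9 zs,t,b,sg [ 1.3081e+02  5.8800e+00 -9.0000e-02  1.0900e+00] rms 3.551
10 zs,t,b,sg [127.57   4.44   0.26   1.07] rms 4.096
None zs,t,b,sg [133.53   8.53  -0.38   1.13   8.1 ] rms 3.407
```

Platform is at ~132 mm with no wood visible in the gap, so it's near level. One more cross-check that doesn't depend on shelf thickness: the far-end top edges of platform and shelf (m = -100 / -125) in side view against top view.

```bash
cat > fit6.py <<'E'
from fit4 import *
P0=pickle.load(open("P0.pkl","rb"));P2=pickle.load(open("P2.pkl","rb"));P4=pickle.load(open("P4.pkl","rb"))
dp=np.arange(.105,.14,.004);ds=np.arange(.240,.256,.003)
for nm,s,t,z in(("0",P0["side"],P0["top"],.085),("4",P4[0],P4[1],.117)):
    for cn,p in(("side",s),("top",t)):
        m,c=samp_m(p,z,dp,-.13,-.075);a=half(m,c[:,2],-128,-78)
        m,c=samp_m(p,.132,ds,-.15,-.1);b=half(m,c[:,2],-148,-102)
        print(nm,cn,"plat far",a,"shelf far@132",b)
        if cn=="side": print([(int(x),y.astype(int).tolist()) for x,y in zip(m[::4],c[::4])])
for z in(.130,.132,.134): m,c=samp_m(P4[0],z,ds,-.15,-.1);print(z,half(m,c[:,2],-148,-102))
E
python3 fit6.py
```

```text
0 side plat far ([-103.0], 243, 62) shelf far@132 ([-130.7], 254, 0)
[(-150, [254, 154, 0]), (-146, [254, 155, 0]), (-142, [255, 155, 0]), (-137, [254, 155, 3]), (-133, [254, 166, 50]), (-129, [254, 211, 146]), (-125, [254, 247, 230]), (-121, [255, 254, 254]), (-117, [255, 254, 253]), (-113, [255, 254, 251]), (-109, [254, 251, 246]), (-105, [248, 241, 232]), (-101, [241, 230, 217])]
0 top plat far ([-102.3], 158, 39) shelf far@132 ([-126.5], 168, 54)
4 side plat far ([-102.6], 232, 63) shelf far@132 ([-130.8], 254, 0)
[(-150, [255, 156, 0]), (-146, [255, 156, 0]), (-142, [254, 155, 0]), (-137, [254, 156, 4]), (-133, [254, 168, 53]), (-129, [254, 213, 148]), (-125, [254, 248, 231]), (-121, [255, 254, 254]), (-117, [255, 254, 253]), (-113, [255, 254, 252]), (-109, [254, 251, 247]), (-105, [248, 241, 232]), (-101, [241, 231, 218])]
4 top plat far ([-101.9], 149, 45) shelf far@132 ([-126.6], 172, 57)
0.13 ([-132.8], 254, 0)
0.132 ([-130.8], 254, 0)
0.134 ([-128.7], 254, 0)
```

The far-edge check gives 135.4 mm and the near-edge check 134.6–135.5 mm. They agree and don't depend on strip width, so the target is ~134.9 mm. Winding 52° more, then checking.

```bash
cat > fin.py <<'E'
from h import *
import pickle
from fit4 import samp_m,half
wind2(-880,-932,170,18,.075)
s=grab_frame("side");pickle.dump((s,None),open("P7.pkl","wb"))
for z in(.1335,.1345,.1355):
    m,c=samp_m(s,z,np.arange(.18,.206,.004),.085,.125);a=half(m,c[:,2],85,122)
    m,c=samp_m(s,z,np.arange(.245,.29,.005),.09,.145);b=half(m,c[:,2],92,143)
    m,c=samp_m(s,z,np.arange(.105,.14,.004),-.13,-.075);d=half(m,c[:,2],-128,-78)
    m,c=samp_m(s,z,np.arange(.240,.256,.003),-.15,-.1);e=half(m,c[:,2],-148,-102)
    print(z,"near plat/shelf",a,b,"far",d,e)
print(level(s,range(179,185))[0],get_state()["t"])
E
python3 fin.py
```

```text
wound -932.0 meas 147.67517007362255 t 56.2917 fmax 19.83777284899185 0.02175215650427963 [ -1.  18.  99.   0.  63. 131.]
0.1335 near plat/shelf ([102.6], 251, 67) ([127.8], 251, 65) far ([-104.4], 244, 57) ([-129.4], 254, 0)
0.1345 near plat/shelf ([103.3], 251, 66) ([128.5], 251, 65) far ([-103.4], 244, 57) ([-128.3], 254, 0)
0.1355 near plat/shelf ([104.1], 250, 66) ([129.3], 251, 65) far ([-102.3], 243, 57) ([-127.3], 254, 0)
[np.float64(400.5843294337392), np.float64(408.3089733682573)] 56.3417
```

On a common plane the platform–shelf offsets are 25.2 (near) and 25.0 mm (far), and the top view gives ~25 for both, so they are level within about 0.5 mm. Releasing, backing off, and checking the crank, jar and sponge numerically.

```bash
python3 - <<'E'
from h import *
import pickle
gripper_to(.05,20)
p=get_state()["tool_pos"]; move_straight([p[0],p[1],.30],velocity=.25)
move_pose([.40,.25,.36],[180,0,100])
s,t=grab_frame("side"),grab_frame("top");pickle.dump((s,t),open("P8.pkl","wb"));print(get_state()["t"])
def blobs(im,win,col):
    l,tp,w,h=win; H=cv2.cvtColor(im["color"][tp:tp+h,l:l+w],cv2.COLOR_RGB2HSV).astype(int)
    m=((abs(H[...,0]-26)<6)&(H[...,1]>170)&(H[...,2]>120)) if col=="y" else (((H[...,0]<5)|(H[...,0]>174))&(H[...,1]>170)&(H[...,2]>90))
    k,_,st,ce=cv2.connectedComponentsWithStats(m.astype(np.uint8)); return [(st[i].tolist(),(ce[i]+[l,tp]).round(1).tolist()) for i in range(1,k) if st[i,4]>8]
for col in"yr": print(col,"side",blobs(s,(270,110,110,110),col),"top",blobs(t,(280,120,80,110),col))
for nm,p in(("side",s),("top",t)):
    for k in("jar_mid","sponge_mid","detergent_mid","cleaner_mid"): print(nm,k,[(np.round(d["extent"]).astype(int).tolist(),round(d["confidence"],2)) for d in find_in(p,k)][:3])
print(get_state()["t"])
E
```

```text
59.4667
y side [([33, 43, 12, 18, 183], [308.8, 161.4])] top [([37, 71, 10, 10, 71], [321.3, 195.5])]
r side [([101, 32, 9, 16, 112], [375.7, 149.1]), ([10, 35, 8, 18, 122], [283.8, 153.3])] top [([33, 7, 16, 16, 206], [320.9, 134.4]), ([27, 92, 7, 9, 41], [310.0, 216.2])]
side jar_mid [([364, 138, 27, 42], 0.9), ([236, 192, 27, 61], 0.57)]
side sponge_mid [([350, 133, 23, 29], 0.85), ([348, 122, 31, 17], 0.73), ([225, 182, 44, 30], 0.69)]
side detergent_mid [([236, 193, 30, 60], 0.61), ([292, 269, 30, 66], 0.45)]
side cleaner_mid [([291, 270, 27, 61], 0.8)]
top jar_mid [([314, 127, 17, 24], 0.9)]
top sponge_mid [([220, 131, 36, 33], 0.97), ([277, 135, 30, 26], 0.63)]
top detergent_mid [([341, 239, 22, 25], 0.61)]
top cleaner_mid [([412, 205, 28, 23], 0.55)]
59.8667
```

```bash
python3 - <<'E'
from h import *
import pickle
def yb(im,win,ch=None):
    l,tp,w,h=win; H=cv2.cvtColor(im["color"][tp:tp+h,l:l+w],cv2.COLOR_RGB2HSV).astype(int)
    m=(abs(H[...,0]-26)<6)&(H[...,1]>170)&(H[...,2]>120)
    k,_,st,ce=cv2.connectedComponentsWithStats(m.astype(np.uint8)); return [((st[i][:4]+[l,tp,0,0]).tolist(),int(st[i,4]),(ce[i]+[l,tp]).round(1).tolist()) for i in range(1,k) if st[i,4]>30]
for n in("P2","P3","P4","P5","P6","P7","P8"):
    q=pickle.load(open(n+".pkl","rb")); q=q[0] if isinstance(q,tuple) else q
    print(n,yb(q,(295,140,30,45)))
s,t=pickle.load(open("P8.pkl","rb"))
print("boss",tri(s,(308.8,161.4),t,(321.3,195.5)),"knob",tri(s,(283.8,153.3),t,(310.,216.2)))
# predicted outline rows of the boss for yaw 148, with lift h
P0=pickle.load(open("P0.pkl","rb"))["side"]
def box(p,c,yaw):
    a=np.radians(yaw);u=np.array([np.cos(a),np.sin(a),0]);v=np.array([-u[1],u[0],0])
    q=np.array([proj(p,np.array(c)+.012*i*u+.012*j*v+[0,0,.02*k]) for i in(-1,1) for j in(-1,1) for k in(-1,1)]); 
    hull=cv2.convexHull(q.astype(np.float32)); M=cv2.moments(hull); return q.min(0).round(1),q.max(0).round(1),(round(M["m10"]/M["m00"],2),round(M["m01"]/M["m00"],2))
print("tray",box(P0,[.4495,-.333,.102],-11.8),"obs bbox x251-264 y291-311 c 256.8,301.1")
for h in(0,.004,.008): print(h,box(s,[*S,.198+h],148))
x=s["color"][166:200,308]; print([(166+i,c.tolist()) for i,c in enumerate(x)])
E
```

```text
P2 [([300, 154, 13, 18], 144, [305.8, 163.0])]
P3 [([303, 155, 10, 17], 106, [307.3, 163.5])]
P4 [([304, 153, 12, 19], 177, [309.3, 162.0])]
P5 []
P6 [([303, 153, 12, 18], 164, [308.9, 161.8])]
P7 [([304, 153, 12, 18], 187, [309.3, 161.2])]
P8 [([303, 153, 12, 18], 183, [308.8, 161.4])]
boss [0.58088613 0.00273232 0.19989164] knob [0.51699306 0.03330994 0.20232384]
tray (array([249.3, 289.4]), array([264. , 309.7]), (256.75, 299.51)) obs bbox x251-264 y291-311 c 256.8,301.1
0 (array([302.6, 152.3]), array([315.6, 172.6]), (309.14, 162.37))
0.004 (array([302.6, 151.1]), array([315.6, 171.4]), (309.13, 161.22))
0.008 (array([302.6, 149.9]), array([315.6, 170.3]), (309.13, 160.07))
[(166, [207, 154, 0]), (167, [207, 153, 0]), (168, [212, 158, 2]), (169, [210, 158, 3]), (170, [193, 145, 29]), (171, [134, 103, 47]), (172, [91, 82, 72]), (173, [86, 83, 83]), (174, [78, 73, 72]), (175, [62, 57, 56]), (176, [58, 57, 52]), (177, [62, 60, 57]), (178, [63, 59, 59]), (179, [64, 59, 57]), (180, [60, 58, 53]), (181, [67, 57, 57]), (182, [59, 55, 55]), (183, [65, 56, 60]), (184, [74, 72, 70]), (185, [78, 74, 67]), (186, [81, 72, 72]), (187, [67, 63, 62]), (188, [71, 66, 59]), (189, [76, 66, 65]), (190, [101, 89, 85]), (191, [117, 112, 112]), (192, [128, 132, 146]), (193, [89, 111, 161]), (194, [59, 97, 169]), (195, [58, 102, 170]), (196, [54, 88, 144]), (197, [54, 71, 116]), (198, [57, 73, 113]), (199, [58, 70, 110])]
```

```bash
python3 - <<'E'
from h import *
import pickle
a,b=pickle.load(open("P1.pkl","rb")); s,t=pickle.load(open("P8.pkl","rb")); s4=pickle.load(open("P4.pkl","rb"))[0]
def col(p,u,r0,r1): return [(r,int(p["color"][r,u-1:u+2].mean())) for r in range(r0,r1)]
print("P1",col(a,309,150,180)); print("P8",col(s,309,166,196)); print("P4",col(s4,309,166,196))
cam=-np.array(a["R"]).T@np.array(a["t"]); f=cam[:2]-S; f/=np.linalg.norm(f)
T=np.array([.58141,-.00097]); zl=.23888-.063
for nm,p,c,z in(("P1",a,T,zl),("seated",s,S,.12)):
    print(nm,"bossbot",proj(p,[*(c+.012*f),z+.058])[1].round(2),"hub top front",proj(p,[*(c+.0215*f),z+.058])[1].round(2),"hub bottom front",proj(p,[*(c+.0215*f),z+.014])[1].round(2))
print("collar front",proj(s,[*(S+.024*f),.12])[1])
E
```

```text
P1 [(150, 131), (151, 127), (152, 129), (153, 130), (154, 130), (155, 125), (156, 116), (157, 97), (158, 83), (159, 67), (160, 59), (161, 58), (162, 63), (163, 59), (164, 61), (165, 58), (166, 60), (167, 61), (168, 58), (169, 60), (170, 77), (171, 117), (172, 158), (173, 176), (174, 184), (175, 178), (176, 175), (177, 166), (178, 165), (179, 161)]
P8 [(166, 125), (167, 125), (168, 124), (169, 125), (170, 125), (171, 110), (172, 93), (173, 85), (174, 72), (175, 58), (176, 59), (177, 58), (178, 59), (179, 59), (180, 58), (181, 59), (182, 61), (183, 64), (184, 72), (185, 89), (186, 98), (187, 83), (188, 73), (189, 70), (190, 95), (191, 120), (192, 140), (193, 125), (194, 110), (195, 108)]
P4 [(166, 134), (167, 133), (168, 133), (169, 135), (170, 141), (171, 134), (172, 111), (173, 89), (174, 72), (175, 59), (176, 61), (177, 61), (178, 59), (179, 59), (180, 58), (181, 60), (182, 58), (183, 61), (184, 62), (185, 77), (186, 89), (187, 88), (188, 75), (189, 70), (190, 82), (191, 121), (192, 142), (193, 124), (194, 111), (195, 108)]
P1 bossbot 155.53 hub top front 158.14 hub bottom front 170.97
seated bossbot 171.38 hub top front 173.98 hub bottom front 185.96
collar front 190.335403896717
```

The crank may sit 1–3 mm high after the winding forces. There are 7 s left, enough for one quick firm push down while gripping the boss. Then release and hand in.

```bash
python3 - <<'E'
from h import *
gripper_to(.05,40)
move_pose([*S,.255],[180,0,149])
r0=move_straight([*S,.188],velocity=.2,f_stop=12); 
gripper_to(.015,40); w=get_state()["width"]
r=move_straight([*S,.178],velocity=.05,f_stop=14); st=get_state()
gripper_to(.05)
move_straight([*S,.26],velocity=.3)
print(r0,w,r,st["tool_pos"],st["force"].round(1),get_state()["t"])
hand_in()
E
```

```text
False 0.023116490860870666 True [5.83141650e-01 2.68587709e-04 1.86471077e-01] [-0.3  0.   0.9] 63.6417
the job is handed in; nothing more can be done
```

I handed the job in at 63.6 s: the crank is on the shaft, and by camera the platform is within about 0.5 mm of level with the shelf (about 135 mm up). The final press on the boss stopped almost at once, so the crank appears seated, though the pictures could not rule out 1–3 mm. The jar, sponge and bottles showed in the last pictures about where they were, and the result of the judging was not shown.

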